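# Tip the box lid over, catch it and lower it shut

## Task

Shut the small wooden box without gripping anything: with a fingertip, push its lid, which leans back open, forward past upright, catch the falling lid on a finger while it is still well open, and let it down gently on the finger until it is fully shut, never letting it slam. Do not pinch the lid, do not lift or shove the box, and leave the tin inside it and the things around it alone.

Things in the scene. Friction and masses are not known exactly. Their poses are not given: they have to be found in the camera images.
- store_box: open wooden storage box, loose, 1.8 kg, 120 mm deep (its own x) by 200 mm wide (its own y) by 85 mm high to the rim, walls 9 mm. Origin: centre of the underside. Its own +x points from the front wall (nearer the robot) to the back wall, where the lid is hinged; z up
- lid_board (a joint): angle of the lid on its hinge, rad: 0 = shut (level on the rim), 1.57 = upright, about 1.78 = leaning back on its stop, where it starts. It balances at about 1.49; tipped forward of that it falls by itself, slowly at first (about a second), then at about 2 rad/s, slowed only by a light grease drag (0.09 N m s/rad)
- lid_hinge (a point): middle of the hinge line, at the top of the box's back wall (60 mm behind the box's centre, 86 mm above the box's underside); the hinge line runs along the box's own y. The point turns with the lid: its -x points along the lid's underside to the front edge
- lid_edge (a point): middle of the lid's front edge, on its underside. The lid is a plain wooden board, no handle, 145 mm from hinge line to front edge, 206 mm wide, 10 mm thick (its top side is 10 mm beyond this point), about 0.25 kg. Shut, this edge overhangs the box's front wall by 25 mm, so a fingertip under it, outside the box, can let it down all the way
- tin: low, flat round tin, 86 mm across, 40 mm high, standing loose inside the box (leave it). Origin: centre of its underside
- mug: white mug with a dark band, 90 mm across, 107 mm high, standing loose to the left of the box. Origin: centre of its underside
- can: tall tin can, 75 mm across, 110 mm high, standing loose to the right of and behind the box. Origin: centre of its underside
- tape: roll of tape lying flat, 104 mm across, 25 mm high, loose, farther left on the worktop. Origin: centre of its underside
There are look-alikes about, which are no part of the job. What is shaped like the can but blue is not meant.

How it is judged (in metres and radians):
On the way, in this order (a step that is already met when the one before it is completed fails the run):
1. the lid is tipped forward past upright (value of joint lid_board below 1.45 rad).
2. the lid is caught and carried by the finger while still well open (value of joint lid_board between 0.35 and 1.2 rad and velocity of joint lid_board above -1.2 rad/s and contact force between the fingers and lid_board above 0.2 N), for 0.2 s.
3. the lid, nearly shut, is still being let down on the finger (value of joint lid_board between 0.03 and 0.3 rad and velocity of joint lid_board above -1.2 rad/s and contact force between the fingers and lid_board above 0.2 N), for 0.1 s.
At the end, for the whole second after the job is handed in: The lid is fully shut (within 0.025 rad), the box stands flat and at rest within 25 mm of where it was with the tin standing in it, and the mug, can and tape roll are upright within 30 mm of where they were (value of joint lid_board below 0.025 rad and linear speed of store_box below 0.01 m/s and distance of store_box from where it was at the start of the episode below 0.025 m and angle between store_box's own z axis and vertical below 0.03 rad and z of tin in the frame of store_box below 0.03 m and distance of each of mug, can, tape from where it was at the start of the episode below 0.03 m and angle between each of mug, can's own z axis and vertical below 0.15 rad); the robot touches nothing.
It fails at once if the lid slams: faster than 1.2 rad/s (0.17 m/s at its front edge) within the last 0.15 rad before shut (value of joint lid_board below 0.15 rad and velocity of joint lid_board below -1.2 rad/s).
It fails at once if the lid is pinched, struck or pressed hard (more than 25 N from the fingers) (contact force between the fingers and lid_board above 25 N).
It fails at once if the box is shoved more than 25 mm, lifted more than 8 mm or tipped (distance of store_box from where it was at the start of the episode above 0.025 m or height (world z) of store_box above 0.008 m or angle between store_box's own z axis and vertical above 0.08 rad).
It fails at once if the tin is lifted or touched (z of tin in the frame of store_box above 0.03 m or contact force between the fingers and tin above 1 N).
It fails at once if the mug, can or tape roll is moved more than 30 mm, lifted or knocked over (distance of any of mug, can, tape from where it was at the start of the episode above 0.03 m or angle between any of mug, can's own z axis and vertical above 0.3 rad).
It also fails if it takes over 51 s, if anything falls off the work surface, if the arm or the gripper's body presses on something with over 40 N, if the wrist force passes 120 N, or if a joint passes its speed limit or range.

## Robot

A 7-joint arm with a two-finger parallel gripper is mounted at the origin on a cart in front of the work surface, level with it; the furniture and walls round the work are solid. World frame = base frame: x ahead of the robot, y to its left, z up, the work surface at z = 0. Lengths are in mm, angles in rad, forces in N, time in s.
With the tool pointing down it reaches from about 400 to 875 mm from the base axis. Payload 4.4 kg.
Tool frame: the origin (TCP) lies where the fingers leave the gripper's body, on its centre line; the fingertips stand 73 mm ahead of it and the grasp point (between the pads) lies 54 mm ahead of it; z points along the fingers, y is the line along which they close (so a half turn about z gives the same grasp; the last joint's range is limited). The gripper opens to 85 mm and grips with 20 to 120 N. Pads are 22 mm wide; open, the fingers measure 114 mm over their backs; the gripper's body (76 mm by 85 mm) begins 54 mm behind the grasp point. The pads swing forward as they close: fully open they stand 13 mm farther back than shut.
Start: joints at [-1.284, 0.628, 0.038, 1.517, -0.027, 0.996, -0.02], TCP at [224.572, 609.987, 303.913] pointing down, gripper open.
Joint ranges: [-3.06, 3.06], [-0.37, 2.12], [-1.25, 1.32], [0.18, 2.47], [-1.1, 4.24], [0.23, 1.98], [-2.94, 2.94]. Speed limits (rad/s): [2.57, 2.57, 3.14, 3.14, 3.14, 3.14, 3.14].

## Interface

Orientations are given as [roll, pitch, yaw] about the fixed x, y, z axes, in that order (R = Rz(yaw) Ry(pitch) Rx(roll)).
In Python, from cell import ctrl gives the robot as it stands.
- The arm moves only by the tool send_rows, never from a script. Its argument "rows" is a list that holds one entry, the list of rows, each a list of 6 numbers: the shift along the tool's x, y, z in cm, then the turn, a rotation vector about the tool's x, y, z in rad. In form: [[[tx, ty, tz, wx, wy, wz], ...]]. A call has 1 to 10 rows; each row is the pose to reach, as a shift and turn from the pose commanded when the call began, along the tool's axes at that moment; what a row does not reach only later rows make up. A row lasts 1/10 s, in which the tool goes at most 50 mm and 8.59 degrees, less where a joint would pass 70% of its speed; a pose out of reach is approached as far as the arm can. A call with a gripper value outside its range is refused whole. "grip" is the closure in counts, from 0 (fully open) to 255 (shut), set as the call begins (left out, the last holds). The fingers move at their own pace and stop on an object; the grip force is fixed at half the most. Time passes only in rows, so rows that repeat a pose let the fingers close. It gives the time, the measured TCP pose, the force, the opening and the grip force at its end, in the units of the state.
- ctrl.read_state(): the state, without advancing time (a new reading comes with each control period).
- ctrl.get_image(name): name is "scene" or "top"; returns a dict with "pixels" (384x512x3 uint8, red, green, blue), "fx", "fy", "cx", "cy" (pixels), "D" ([k1, k2, p1, p2, k3] as OpenCV has them; the pictures are not rectified), "extrinsics" (4x4, takes a point from camera to world coordinates). Camera axes: x right, y up, looking along -z (the intrinsics and any distortion apply to the point x, -y, -z); pixel columns grow to the right and rows downward; lengths in mm; the calibration is good to about 2 mm. A picture is of the moment at which its call begins. There is no depth.
- ctrl.finish_job(): hands the job in; it is judged then, once.
The state is a dict: "clock": time; "qpos": joint angles; "qd": joint speeds; "tau": joint torques, N m; "eef_pos": TCP position; "tool_rot": TCP orientation; "force": force on the tool from outside, world axes, zero at the start; "torque": the same for the moment, N m; "width": finger opening in mm; "gripper_force": force on a finger pad.
Only numpy, scipy, OpenCV 4.12 (cv2) and the standard library are available. Lean on these libraries where they do the work, as an engineer would, in place of code of your own. Each camera call takes 0.05 s, during which the arm holds its last target. There are 200 camera calls.

## Working session

There is one attempt and no reset: what is moved stays moved. The work goes in short steps, Python scripts to look and compute and a tool call to move; the robot and the scene stay as the last step left them, time stands still between calls to the robot, and variables do not carry over. Pictures are saved under pics/ and viewed, at most 11 in all, crops included, and the job is handed in when it is done.

Besides the shell and the picture viewer there is one more tool, called after "Emit:" as name(argument=value, ...), one argument or row to a line, values as JSON. send_rows: Moves the arm, as the interface text tells. Its arguments: {"type":"object","properties":{"rows":{"type":"array","items":{"type":"array","items":{"type":"array","items":{"type":"number"}}}},"grip":{"type":"number"}},"required":["rows"]}

```bash
mkdir -p pics; ls
cat > h.py <<'E'
import numpy as np,cv2
from cell import ctrl
def snap(n,f=None):
    im=ctrl.get_image(n)
    if f: cv2.imwrite('pics/'+f,im['pixels'][:,:,::-1])
    return im
def K(im): return np.array([[im['fx'],0,im['cx']],[0,im['fy'],im['cy']],[0,0,1.]])
def ray(im,uv):
    p=cv2.undistortPoints(np.array([[uv]],float),K(im),np.array(im['D'],float))[0,0]
    E=np.array(im['extrinsics']); return E[:3,3],E[:3,:3]@np.array([p[0],-p[1],-1.])
def onz(im,uv,z):
    o,d=ray(im,uv); return o+d*(z-o[2])/d[2]
def proj(im,P):
    E=np.array(im['extrinsics']); c=(np.array(P,float).reshape(-1,3)-E[:3,3])@E[:3,:3]
    c=c*[1,-1,-1]
    return cv2.projectPoints(c,np.zeros(3),np.zeros(3),K(im),np.array(im['D'],float))[0][:,0]
E
python3 - <<'E'
from h import *
for n in('scene','top'):
    im=snap(n,n+'1.png');print(n,np.round(im['extrinsics'],2).tolist(),im['fx'])
print(ctrl.read_state())
E
```

```text
pics
scene [[0.89, 0.36, -0.29, 73.38], [-0.46, 0.67, -0.58, -1130.96], [-0.02, 0.65, 0.76, 1296.07], [0.0, 0.0, 0.0, 1.0]] 437.05036032531206
top [[0.02, 0.98, -0.19, 298.64], [-1.0, 0.02, 0.01, -176.99], [0.02, 0.19, 0.98, 1284.14], [0.0, 0.0, 0.0, 1.0]] 357.7824692842776
{'clock': 0.1, 'qpos': array([-1.2838165 ,  0.62921411,  0.03844947,  1.51828367, -0.02699192,
        0.99631599, -0.01998294]), 'qd': array([-2.59595564e-04, -4.25513497e-04, -8.85422202e-04, -3.63027862e-03,
       -5.55979095e-04, -7.07075695e-05,  5.60441128e-04]), 'tau': array([ 2.36747597e-03, -5.64532721e+01,  1.23025842e+00, -1.93973672e+01,
        1.13494470e-02,  5.36702690e-03, -3.12507200e-05]), 'eef_pos': array([224.40033916, 609.56034002, 303.10163985]), 'tool_rot': array([-3.13988977e+00,  2.50596208e-05,  2.78883014e+00]), 'force': array([ 0.05642996, -0.17485849, -0.22228535]), 'torque': array([-0.04390622,  0.0237808 ,  0.03321843]), 'gripper_force': 0.0, 'width': 85.39015753789873}
```

View pics/scene1.png

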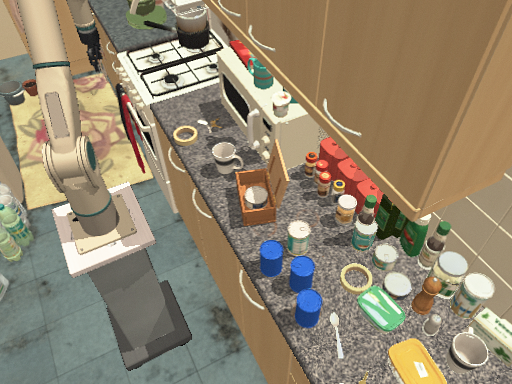

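View pics/top1.png

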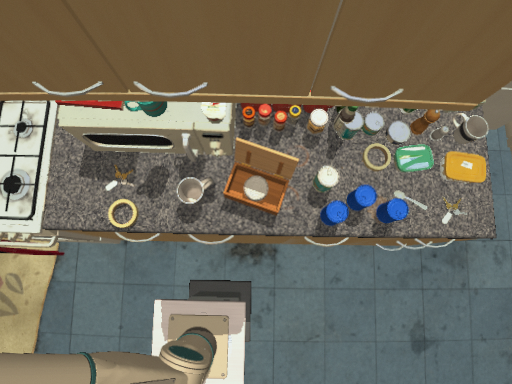

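Scene: the box is at about (258,190) in the top view and (257,200) in the scene view, with its lid leaning back. The mug is at top (190,190) and the left tape roll at (122,213). The cream can is at (327,180). Three blue cans at (334,212), (362,198) and (392,210) are look-alikes, and so is the ring at (377,156). I'll confirm with an enlarged crop.

Run:
```python
import cv2,numpy as np
a=cv2.imread('pics/top1.png')[130:230,170:350];b=cv2.imread('pics/scene1.png')[130:260,200:320]
a=cv2.resize(a,None,fx=4.4,fy=4.4,interpolation=cv2.INTER_CUBIC)
cv2.imwrite('pics/ct.png',a)
cv2.imwrite('pics/cs.png',cv2.resize(b,None,fx=4.6,fy=4.6,interpolation=cv2.INTER_CUBIC))
```

```text
(no output)
```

View pics/ct.png

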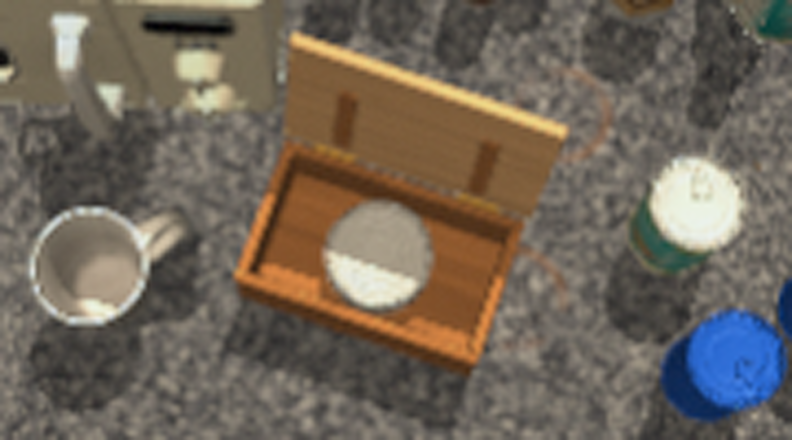

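View pics/cs.png

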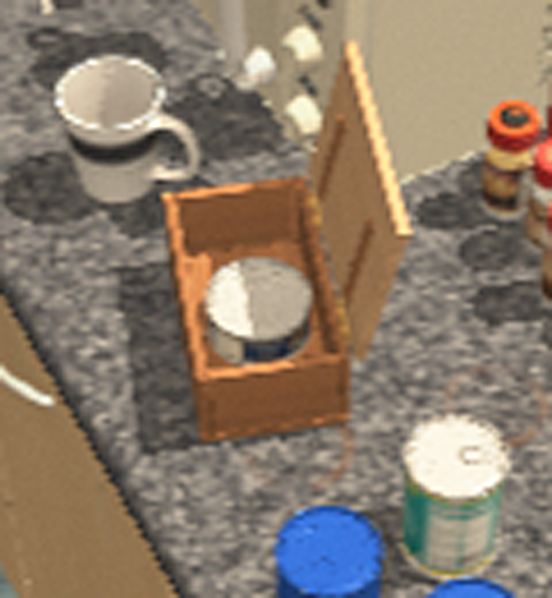

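The crops show the box rim corners at top-crop FL (240,278), FR (472,365), BR (520,225) and BL (290,150), and the lid's free edge from (293,38) to (567,130). The cream can with a green label at (690,205) is the can meant; the blue ones are not.

Run:
```python
from h import *
im=snap('top');sc=snap('scene')
t=lambda u,v:(170+(u+.5)/4.4-.5,130+(v+.5)/4.4-.5)
s=lambda u,v:(200+(u+.5)/4.6-.5,130+(v+.5)/4.6-.5)
pt={'FL':t(240,278),'FR':t(472,365),'BR':t(520,225),'BL':t(290,150)}
ps={'FL':s(166,197),'FR':s(198,378),'BR':s(346,355),'BL':s(308,182)}
A=[]
for k in pt:
    a=onz(im,pt[k],85);b=onz(sc,ps[k],85);A.append((a+b)/2);print(k,a.round(),b.round())
for i,j in((0,1),(1,2),(2,3),(3,0)):print(np.linalg.norm(A[i]-A[j]).round(1))
c=np.mean(A,0);ey=A[0]+A[3]-A[1]-A[2];ex=A[2]+A[3]-A[0]-A[1]
print('c',c,np.degrees(np.arctan2(ey[1],ey[0]))-90,np.degrees(np.arctan2(ex[1],ex[0])))
for n,z,u in(('mug',107,t(90,265)),('can',110,t(696,203)),('blue',110,t(738,348)),('tape',25,(122,213))):print(n,onz(im,u,z).round())
print('counter front',onz(im,(257,236),0).round(),'oven corner',onz(im,t(275,105),0).round(),onz(im,t(275,105),200).round())
# lid free corners from 2 rays
for a,b in((t(293,38),s(350,45)),(t(567,130),s(408,235))):
    o,d=ray(im,a);p,e=ray(sc,b);x=np.linalg.lstsq(np.c_[d,-e],p-o,rcond=None)[0];print('lid',(o+d*x[0]).round(),(p+e*x[1]).round())
# overhead cabinet: bottom front edge
from_top=(257,97)
for z in(400,500,600):print('cab',z,onz(im,from_top,z).round())
```

```text
FL [516. -79.  85.] [518. -77.  85.]
FR [ 453. -260.   85.] [ 456. -259.   85.]
BR [ 563. -296.   85.] [ 567. -294.   85.]
BL [ 619. -115.   85.] [ 629. -118.   85.]
192.0
116.2
188.1
113.8
c [ 540.29973963 -187.28880829   85.        ] -18.689644655738107 -18.623445756293723
mug [519.  33. 107.]
can [ 579. -430.  110.]
blue [ 467. -460.  110.]
tape [445. 287.  25.]
counter front [ 378. -196.    0.] oven corner [681. -96.   0.] [ 622. -109.  200.]
lid [ 663. -121.  225.] [ 664. -122.  226.]
lid [ 601. -315.  225.] [ 603. -315.  225.]
cab 400 [ 720. -182.  400.]
cab 500 [ 673. -181.  500.]
cab 600 [ 625. -181.  600.]
```

```bash
cat >> h.py <<'E'
from scipy.spatial.transform import Rotation as R
def pose(r,az,z,tilt):
    """TCP pose, radial plane; az deg; tilt forward from down (rad); tool y = radial outwards/up"""
    a=np.radians(az);er=np.array([np.cos(a),np.sin(a),0]);k=np.array([0,0,1.])
    t=np.sin(tilt)*er-np.cos(tilt)*k; y=np.cos(tilt)*er+np.sin(tilt)*k
    return np.array([r*er[0],r*er[1],z]),np.c_[np.cross(y,t),y,t]
def rows(p0,R0,ps):
    out=[]
    for p,Rm in ps:
        out.append(np.r_[R0.T@(p-p0)/10,R.from_matrix(R0.T@Rm).as_rotvec()].round(2).tolist())
    return out
def cur():
    s=ctrl.read_state();return s['eef_pos'],R.from_euler('xyz',s['tool_rot']).as_matrix(),s
E
python3 - <<'E'
from h import *
p,Rm,s=cur();np.savez('s0',q=s['qpos'],p=p,R=Rm)
f=lambda i:pose(650-130*min(i/10,1),69.8-4.44*i,304+4*min(i,10),0)
print(pose(650,69.8,304,0)[1].round(3),Rm.round(3))
print(rows(p,Rm,[f(i) for i in range(1,11)]))
print(rows(*f(10),[f(i) for i in range(11,21)]))
E
```

```text
[[-0.938  0.345  0.   ]
 [ 0.345  0.938  0.   ]
 [ 0.     0.    -1.   ]] [[-0.938  0.346 -0.   ]
 [ 0.346  0.938 -0.001]
 [-0.    -0.001 -1.   ]]
[[-4.92, -1.46, -0.47, -0.0, 0.0, 0.08], [-9.62, -3.32, -0.86, -0.0, 0.0, 0.15], [-14.07, -5.51, -1.26, -0.0, 0.0, 0.23], [-18.23, -8.02, -1.66, -0.0, 0.0, 0.31], [-22.09, -10.81, -2.05, -0.0, 0.0, 0.39], [-25.64, -13.84, -2.45, -0.0, 0.0, 0.46], [-28.85, -17.09, -2.85, -0.0, 0.0, 0.54], [-31.71, -20.53, -3.24, -0.0, 0.0, 0.62], [-34.23, -24.11, -3.64, -0.0, 0.0, 0.7], [-36.38, -27.82, -4.03, -0.0, 0.0, 0.77]]
[[-4.03, -0.16, 0.0, 0.0, 0.0, 0.08], [-8.03, -0.62, 0.0, 0.0, 0.0, 0.15], [-11.98, -1.4, 0.0, 0.0, 0.0, 0.23], [-15.86, -2.48, 0.0, 0.0, 0.0, 0.31], [-19.65, -3.85, 0.0, 0.0, 0.0, 0.39], [-23.32, -5.52, 0.0, 0.0, 0.0, 0.46], [-26.84, -7.46, 0.0, 0.0, 0.0, 0.54], [-30.21, -9.68, 0.0, 0.0, 0.0, 0.62], [-33.4, -12.14, 0.0, 0.0, 0.0, 0.7], [-36.38, -14.85, 0.0, 0.0, 0.0, 0.77]]
```

Emit:
send_rows(
  rows=[
    [[-4.9, -1.5, -0.5, 0, 0, 0.08], [-9.6, -3.3, -0.9, 0, 0, 0.15], [-14.1, -5.5, -1.3, 0, 0, 0.23], [-18.2, -8.0, -1.7, 0, 0, 0.31], [-22.1, -10.8, -2.1, 0, 0, 0.39], [-25.6, -13.8, -2.5, 0, 0, 0.46], [-28.9, -17.1, -2.9, 0, 0, 0.54], [-31.7, -20.5, -3.2, 0, 0, 0.62], [-34.2, -24.1, -3.6, 0, 0, 0.7], [-36.4, -27.8, -4.0, 0, 0, 0.77]],
  ],
)

```text
clock: 1.2
eef_pos: [470.6, 221.4, 344.0]
tool_rot: [3.141, 0.0, 2.015]
force: [1.5, -0.0, -0.3]
width: 85.6
gripper_force: 0.0
```

Emit:
send_rows(
  rows=[
    [[-4.0, -0.2, 0, 0, 0, 0.08], [-8.0, -0.6, 0, 0, 0, 0.15], [-12.0, -1.4, 0, 0, 0, 0.23], [-15.9, -2.5, 0, 0, 0, 0.31], [-19.6, -3.9, 0, 0, 0, 0.39], [-23.3, -5.5, 0, 0, 0, 0.46], [-26.8, -7.5, 0, 0, 0, 0.54], [-30.2, -9.7, 0, 0, 0, 0.62], [-33.4, -12.1, 0, 0, 0, 0.7], [-36.4, -14.9, 0, 0, 0, 0.77]],
  ],
)

```text
clock: 2.2
eef_pos: [493.4, -170.7, 343.8]
tool_rot: [3.141, 0.0, 1.246]
force: [0.5, -0.1, -0.9]
width: 85.5
gripper_force: 0.0
```

Run:
```python
from h import *
p,Rm,s=cur();np.savez('s1',q=s['qpos'],p=p,R=Rm);print(s['qpos'].round(3),p,np.degrees(np.arctan2(p[1],p[0])))
print(rows(p,Rm,[pose(521+2*i,-19,344-i,.1*i) for i in range(1,6)]))
```

```text
[-0.089  0.44   0.535  1.831 -0.272  0.943  0.24 ] [ 493.36122097 -170.71122062  343.82953393] -19.086474512113703
[[0.08, 0.09, 0.08, -0.1, -0.0, 0.01], [0.08, 0.29, 0.18, -0.2, -0.0, 0.01], [0.08, 0.49, 0.28, -0.3, -0.0, 0.01], [0.07, 0.69, 0.38, -0.4, -0.0, 0.01], [0.07, 0.89, 0.48, -0.5, -0.0, 0.01]]
```

Emit:
send_rows(
  rows=[
    [[0, 0.1, 0.1, -0.1, 0, 0], [0, 0.3, 0.2, -0.2, 0, 0], [0, 0.5, 0.3, -0.3, 0, 0], [0, 0.7, 0.4, -0.4, 0, 0], [0, 0.9, 0.5, -0.5, 0, 0], [0, 0.9, 0.5, -0.5, 0, 0]],
  ],
)

```text
clock: 2.8
eef_pos: [498.8, -170.5, 337.2]
tool_rot: [2.647, -0.003, 1.249]
force: [0.0, -0.6, 0.1]
width: 85.0
gripper_force: 0.0
```

Run:
```python
from h import *
p,Rm,s=cur();np.savez('s2',q=s['qpos'],p=p,R=Rm);print(s['clock'],s['qpos'].round(3),p,s['tool_rot'])
from scipy.optimize import least_squares
# S-R-S model: base yaw b, shoulder h, L1, offsets at elbow e, L2, wrist offset w, L3
D=[np.load(f's{i}.npz') for i in range(3)]
rz=lambda a:R.from_euler('z',a).as_matrix();ry=lambda a:R.from_euler('y',a).as_matrix()
def fk(x,q):
    b,h,L1,e,L2,w,L3,g,e2=x
    M=rz(b+q[0]);P=np.array([0,0,h]);M=M@ry(q[1])@rz(q[2]);P=P+M@[e,0,L1];M=M@ry(q[3])@rz(q[4]);P=P+M@[e2,0,L2];M=M@ry(q[5]);P=P+M@[w,0,L3];M=M@rz(q[6]+g)
    return P,M
def res(x):
    o=[]
    for d in D:
        P,M=fk(x,d['q']);o+=[(P-d['p']),(M-d['R']).ravel()*200]
    return np.concatenate(o)
best=min((least_squares(res,[2.5,300,300,0,300,0,200,g,0]) for g in(0,1.57,3.14,-1.57)),key=lambda r:r.cost)
print(best.cost,best.x.round(3),res(best.x).round(1)[:3])
np.save('fk.npy',best.x)
```

```text
2.8 [-0.125  0.3    0.499  2.184 -0.645  0.239  0.59 ] [ 498.82362855 -170.54553438  337.21492159] [ 2.64693903 -0.00319192  1.24854101]
328337.36373215955 [ 2.049000e+00 -1.470750e+02  1.687283e+03 -2.100709e+03  1.002861e+03
 -6.655370e+02  8.325680e+02 -2.149000e+00  7.109360e+02] [  94.  -345.2  173.3]
```

```bash
cat > fit.py <<'E'
from h import *
from scipy.optimize import least_squares
import itertools,glob
rz=lambda a:R.from_euler('z',a).as_matrix();ry=lambda a:R.from_euler('y',a).as_matrix()
def fk(x,q,sg):
    b,h,L1,e,L2,w,L3,g,e2,s0=x; q=np.array(q)*sg
    M=rz(b+q[0]);P=M@[s0,0,h];M=M@ry(q[1])@rz(q[2]);P=P+M@[e,0,L1];M=M@ry(q[3])@rz(q[4]);P=P+M@[e2,0,L2];M=M@ry(q[5]);P=P+M@[w,0,L3];M=M@rz(q[6]+g)
    return P,M
if __name__=='__main__':
    D=[np.load(f) for f in sorted(glob.glob('s?.npz'))]
    def res(x,sg):
        o=[]
        for d in D:
            P,M=fk(x,d['q'],sg);o+=[(P-d['p']),(M-d['R']).ravel()*200]
        return np.concatenate(o)
    best=[]
    for s in itertools.product((1,-1),repeat=4):
        sg=np.array([s[0],1,s[1],1,s[2],1,s[3]])
        for b in(0,3.14):
            for g in(0,1.57,3.14,-1.57):
                r=least_squares(res,[b,300,350,0,350,0,200,g,0,0]);0
                best.append((r.cost,sg.tolist(),r.x.round(3).tolist()))
    best.sort(key=lambda t:t[0])
    for b in best[:3]:print(b)
    np.savez('fk.npz',x=best[0][2],sg=best[0][1])
E
sed -i 's/r=least_squares(res,\(.*\));0/r=least_squares(res,\1,args=(sg,))/' fit.py; python3 fit.py
```

```text
(np.float64(16.239579385530483), [-1, 1, -1, 1, -1, 1, -1], [-0.041, 337.915, 560.299, 14.3, 381.918, 4.227, 275.376, 1.532, -4.831, -9.801])
(np.float64(16.239579385531375), [-1, 1, -1, 1, -1, 1, -1], [-0.041, 337.915, 560.299, 14.3, 381.918, 4.227, 275.376, 1.532, -4.831, -9.801])
(np.float64(16.239579385531872), [-1, 1, -1, 1, -1, 1, -1], [-0.041, 337.915, 560.299, 14.3, 381.918, 4.227, 275.376, 1.532, -4.831, -9.801])
```

```bash
cat > fit2.py <<'E'
from fit import *
D=[np.load(f) for f in sorted(glob.glob('s?.npz'))];sg=np.array([-1,1,-1,1,-1,1,-1])
X=lambda v:[v[4],v[0],v[1],0,v[2],0,v[3],np.pi/2,0,0]
def res(v):
    o=[]
    for d in D:
        P,M=fk(X(v),d['q'],sg);o+=[(P-d['p']),(M-d['R']).ravel()*200]
    return np.concatenate(o)
r=least_squares(res,[340,400,400,250,0]);print(r.cost,r.x.round(3),res(r.x).round(1)[::1])
np.savez('fk.npz',x=X(r.x),sg=sg)
E
python3 fit2.py
```

```text
179.3047096988942 [ 3.75475e+02  5.32010e+02  4.00429e+02  2.78964e+02 -3.20000e-02] [-6.8  1.1  5.4  2.3  5.9 -0.   5.9 -2.3  0.   0.   0.   0.   1.3  1.6
 -1.2  6.  -2.1 -0.  -2.1 -6.  -0.   0.  -0.  -0.   2.4  3.6 -4.2  6.
 -1.9 -1.  -2.1 -5.3 -2.8  0.   0.   0. ]
```

```bash
cat > ik.py <<'E'
from fit import *
F=np.load('fk.npz');lo=np.array([-3.06,-.37,-1.25,.18,-1.1,.23,-2.94]);hi=np.array([3.06,2.12,1.32,2.47,4.24,1.98,2.94])
def ik(p,Rm,q0s):
    b=None
    for q0 in q0s:
        def f(q):
            P,M=fk(F['x'],q,F['sg']);return np.r_[(P-p)/100,(M-Rm).ravel(),1e-3*(q-q0)]
        r=least_squares(f,np.clip(q0,lo+.01,hi-.01),bounds=(lo,hi))
        P,M=fk(F['x'],r.x,F['sg']);e=np.linalg.norm(P-p)+200*np.linalg.norm(M-Rm)
        if b is None or e<b[0]:b=(e,r.x)
        if e<3:break
    return b
C=np.array([541,-187,0.]);AZ=-18.65
a=np.radians(AZ);ex=np.array([np.cos(a),np.sin(a),0]);ey=np.array([-np.sin(a),np.cos(a),0]);ez=np.array([0,0,1.])
def lowtip(th,tilt,d=20,half=42.5,tip=60,y=0,back=0):
    """TCP so lower pad carries edge at d from tip"""
    E=np.array([60-145*np.cos(th),86+145*np.sin(th)])
    t=np.array([np.sin(tilt),-np.cos(tilt)]);n=np.array([np.cos(tilt),np.sin(tilt)])
    T=E+n*(half-back)-t*(tip-d)
    return C+T[0]*ex+y*ey+T[1]*ez, pose(0,AZ,0,tilt)[1]
E
python3 - <<'E'
from ik import *
q0=np.load('s2.npz')['q'];rng=np.random.default_rng(0)
for tilt in(.3,.4,.5,.65,.8):
    q=q0
    for th in(1.78,1.2,.8,.4,.1,0):
        e,q1=ik(*lowtip(th,tilt,back=42 if th>1.7 else 0),[q]+[rng.uniform(lo,hi) for _ in range(6)])
        print(tilt,th,round(e,1),q1.round(2),lowtip(th,tilt)[0].round()); q=q1 if e<3 else q
E
```

```text
0.3 1.78 0.0 [-0.03  0.63  0.5   1.8  -0.6   0.55  0.53] [ 654. -225.  279.]
0.3 1.2 0.0 [-0.05  0.56  0.5   1.91 -0.6   0.5   0.55] [ 575. -199.  272.]
0.3 0.8 0.0 [ 0.    0.53  0.41  2.05 -0.66  0.35  0.63] [ 529. -183.  241.]
0.3 0.4 0.0 [ 0.04  0.59  0.36  2.16 -1.06  0.23  1.03] [ 499. -173.  193.]
0.3 0.1 0.0 [ 0.84  0.79 -0.76  2.21  1.64  0.5  -1.52] [ 488. -169.  151.]
0.3 0 0.0 [ 0.83  0.82 -0.75  2.21  1.71  0.51 -1.59] [ 488. -169.  137.]
0.4 1.78 0.0 [ 0.01  0.59  0.41  1.89 -0.68  0.38  0.62] [ 649. -223.  281.]
0.4 1.2 0.0 [ 0.    0.51  0.41  1.99 -0.68  0.33  0.64] [ 570. -197.  275.]
0.4 0.8 0.0 [ 0.01  0.51  0.39  2.14 -1.02  0.23  1.  ] [ 524. -181.  243.]
0.4 0.4 0.0 [ 1.1   0.97 -1.25  2.25  1.72  0.9  -1.52] [ 494. -171.  196.]
0.4 0.1 0.0 [ 1.08  1.06 -1.2   2.29  1.87  0.94 -1.63] [ 483. -168.  154.]
0.4 0 0.0 [ 1.07  1.09 -1.18  2.29  1.91  0.96 -1.66] [ 483. -167.  139.]
0.5 1.78 0.0 [ 0.05  0.57  0.36  1.97 -1.    0.23  0.95] [ 644. -222.  283.]
0.5 1.2 1.5 [-0.01  0.49  0.42  2.07 -1.1   0.23  1.06] [ 565. -195.  277.]
0.5 0.8 0.0 [ 1.    0.68 -0.99  2.22 
[... 469 characters left out ...]
 [ 511. -177.  248.]
0.65 0.4 0.0 [-0.15  0.67  0.62  2.44  3.71  0.64  2.49] [ 480. -167.  200.]
0.65 0.1 2.9 [-0.14  0.8   0.61  2.47  3.64  0.79  2.52] [ 470. -163.  158.]
0.65 0 3.7 [ 1.1   1.26 -1.25  2.47  2.3   1.25 -1.88] [ 470. -163.  144.]
0.8 1.78 0.0 [ 0.47  0.58 -0.23  2.2   2.92  0.44 -2.85] [ 627. -216.  286.]
0.8 1.2 0.0 [ 0.5   0.48 -0.25  2.32  2.93  0.46 -2.88] [ 549. -190.  280.]
0.8 0.8 0.0 [ 0.51  0.53 -0.27  2.45  2.96  0.64 -2.91] [ 503. -174.  248.]
0.8 0.4 37.4 [-0.51  1.12  1.32  2.47  4.06  1.2   1.91] [ 472. -164.  201.]
0.8 0.1 53.1 [0.16 0.72 0.2  2.47 3.32 0.71 2.94] [ 462. -160.  159.]
0.8 0 53.7 [-0.51  1.34  1.32  2.47  3.99  1.36  1.84] [ 461. -160.  144.]
```

Run:
```python
from ik import *
import ik as I
q0=np.load('s2.npz')['q'];rng=np.random.default_rng(0)
for tilt in(.15,.2,.25,.3):
    q=q0
    for th in(1.78,.8,.4,.1,0):
      for d in (15,35) if th<.2 else (20,):
        s=[q]+[np.clip(q0+rng.normal(0,.4,7),lo,hi) for _ in range(6)]
        e,q1=ik(*lowtip(th,tilt,d,back=42 if th>1.7 else 0),s)
        print(tilt,th,d,round(e,1),q1.round(2)); q=q1 if e<3 else q
# transfer path to other branch, at a safe high pose
p,Rm=lowtip(1.2,.4);p=p+[-30,10,90]
e,qa=ik(p,Rm,[q0]);e2,qb=ik(p,Rm,[np.array([1.05,.7,-1.1,2.2,1.7,.7,-1.55])])
print(p,e,qa.round(2),e2,qb.round(2))
for k in np.linspace(0,1,9):
    P,M=fk(F['x'],q0*(1-k)+qb*k,F['sg']);print(P.round(),M[:,2].round(2))
```

```text
0.15 1.78 20 0.0 [-0.04  0.69  0.55  1.66 -0.51  0.78  0.43]
0.15 0.8 20 0.0 [-0.05  0.61  0.51  1.93 -0.54  0.58  0.51]
0.15 0.4 20 0.0 [ 0.01  0.63  0.41  2.04 -0.62  0.43  0.59]
0.15 0.1 15 0.0 [ 0.08  0.68  0.31  2.08 -0.67  0.31  0.65]
0.15 0.1 35 0.0 [ 0.11  0.72  0.26  2.08 -0.7   0.27  0.67]
0.15 0 15 0.0 [ 0.11  0.7   0.27  2.09 -0.69  0.28  0.67]
0.15 0 35 0.0 [ 0.14  0.74  0.22  2.08 -0.71  0.23  0.69]
0.2 1.78 20 0.0 [-0.05  0.67  0.54  1.7  -0.53  0.7   0.45]
0.2 0.8 20 0.0 [-0.04  0.58  0.49  1.97 -0.58  0.51  0.54]
0.2 0.4 20 0.0 [ 0.04  0.61  0.36  2.08 -0.66  0.34  0.63]
0.2 0.1 15 0.0 [ 0.12  0.66  0.25  2.12 -0.76  0.23  0.74]
0.2 0.1 35 0.0 [ 0.09  0.71  0.29  2.12 -0.98  0.23  0.95]
0.2 0 15 0.0 [ 0.08  0.7   0.3   2.13 -0.98  0.23  0.95]
0.2 0 35 2.0 [ 0.08  0.74  0.31  2.12 -1.1   0.23  1.07]
0.25 1.78 20 0.0 [-0.04  0.65  0.52  1.75 -0.56  0.63  0.49]
0.25 0.8 20 0.0 [-0.02  0.56  0.45  2.01 -0.61  0.43  0.58]
0.25 0.4 20 0.0 [ 0.09  0.59  0.29  2.12 -0.7   0.25  0.68]
0.25 0.1 15 0.0 [ 0.56  0.67 -0.36  2.17  1.21  0.23 -1.16]
0.25 0.1 35 0.0 [ 0.56  0.71 -0.
[... 390 characters left out ...]
5 0.0 [ 0.61  0.72 -0.42  2.2   1.73  0.27 -1.66]
0.3 0 15 0.0 [ 0.62  0.71 -0.43  2.21  1.73  0.27 -1.67]
0.3 0 35 0.0 [ 0.64  0.76 -0.46  2.2   1.83  0.31 -1.75]
[ 540.39727431 -186.92184369  364.53838677] 0.00016097373905428982 [-0.18  0.36  0.62  1.98 -0.49  0.51  0.46] 0.0004149482783001092 [ 1.16  0.59 -1.25  1.98  1.01  0.78 -0.91]
[ 501. -167.  333.] [ 0.45 -0.16 -0.88]
[ 499. -141.  303.] [ 0.36 -0.08 -0.93]
[ 492. -122.  281.] [ 0.28 -0.02 -0.96]
[ 486. -110.  268.] [ 0.2   0.02 -0.98]
[ 484. -108.  264.] [ 0.15  0.04 -0.99]
[ 488. -114.  270.] [ 0.14  0.03 -0.99]
[ 500. -130.  287.] [ 0.18 -0.   -0.98]
[ 519. -154.  318.] [ 0.25 -0.05 -0.97]
[ 540. -187.  365.] [ 0.37 -0.12 -0.92]
```

```bash
cat >> ik.py <<'E'
def lowb(th,tilt,beta,d=20,half=42.5,tip=60,y=0,back=0):
    E=C+(60-145*np.cos(th))*ex+(86+145*np.sin(th))*ez+y*ey
    M=pose(0,AZ,0,tilt)[1]@R.from_euler('y',beta).as_matrix()
    return E+M[:,1]*(half-back)-M[:,2]*(tip-d),M
E
python3 - <<'E'
from ik import *
q0=np.load('s2.npz')['q'];rng=np.random.default_rng(0)
for tilt in(.35,.5,.65):
  for be in(-.9,-.6,-.3,.3,.6,.9):
    q=q0;o=[]
    for th in(1.78,1.2,.8,.4,0):
        e,q1=ik(*lowb(th,tilt,be,back=42 if th>1.7 else 0),[q]);o.append(round(e,1)); q=q1
        if th==1.78:qs=q1
    print(tilt,be,o,qs.round(2),q.round(2))
E
```

```text
0.35 -0.9 [np.float64(0.0), np.float64(0.0), np.float64(0.0), np.float64(0.0), np.float64(0.0)] [-0.73  1.26  1.26  1.64 -0.28  0.76 -0.23] [-0.89  1.38  1.12  1.97 -0.41  0.5  -0.32]
0.35 -0.6 [np.float64(0.0), np.float64(0.0), np.float64(0.0), np.float64(0.0), np.float64(0.0)] [-0.64  1.01  1.12  1.75 -0.39  0.59 -0.01] [-0.74  1.11  0.98  2.12 -0.75  0.23  0.17]
0.35 -0.3 [np.float64(0.0), np.float64(0.0), np.float64(0.0), np.float64(1.8), np.float64(28.3)] [-0.41  0.76  0.85  1.82 -0.48  0.47  0.24] [-0.47  0.88  0.8   2.15 -1.1   0.23  0.76]
0.35 0.3 [np.float64(0.0), np.float64(0.0), np.float64(0.0), np.float64(0.1), np.float64(26.5)] [ 0.32  0.61  0.22  1.81 -0.9   0.63  0.96] [ 0.72  0.73 -0.26  2.15 -1.1   0.23  1.38]
0.35 0.6 [np.float64(0.0), np.float64(0.0), np.float64(0.0), np.float64(0.0), np.float64(0.0)] [ 0.52  0.71  0.13  1.74 -1.05  0.92  1.19] [ 1.01  0.87 -0.45  2.11 -1.1   0.39  1.6 ]
0.35 0.9 [np.float64(0.0), np.float64(0.0), np.float64(0.0), np.float64(0.0), np.float64(0.0)] [ 0.68  0.85  0.02  1.63 -1.07  1.19  1.28] [ 0.92  0.97 -0.17  1.96 -1.1   0.9   1.6
[... 1522 characters left out ...]
 np.float64(56.2), np.float64(84.2), np.float64(109.1)] [-0.54  0.8   0.97  1.98 -1.1   0.23  0.71] [-0.66  0.98  0.95  2.18 -1.1   0.23  0.53]
0.65 0.3 [np.float64(27.0), np.float64(30.5), np.float64(54.1), np.float64(81.9), np.float64(106.5)] [ 0.8   0.62 -0.41  1.98 -1.1   0.23  1.38] [ 0.99  0.78 -0.49  2.18 -1.1   0.23  1.62]
0.65 0.6 [np.float64(0.0), np.float64(0.0), np.float64(6.5), np.float64(26.9), np.float64(43.5)] [ 1.07  0.79 -0.64  1.94 -1.1   0.4   1.59] [ 1.33  1.05 -0.77  2.17 -1.1   0.23  1.93]
0.65 0.9 [np.float64(0.0), np.float64(0.0), np.float64(0.0), np.float64(0.0), np.float64(0.0)] [ 0.97  0.87 -0.37  1.77 -1.1   0.9   1.64] [ 1.28  1.1  -0.59  2.08 -1.1   0.58  2.04]
```

```bash
cat >> ik.py <<'E'
def lowc(th,tilt,beta,psi,d=20,half=42.5,tip=60,y=0,back=0):
    E=C+(60-145*np.cos(th))*ex+(86+145*np.sin(th))*ez+y*ey
    M=pose(0,AZ+np.degrees(psi),0,tilt)[1]@R.from_euler('y',beta).as_matrix()
    return E+M[:,1]*(half-back)-M[:,2]*(tip-d),M
E
python3 - <<'E'
import ik as I
from ik import *
I.lo=lo+.06;I.hi=hi-.06
q0=np.load('s2.npz')['q']
for tilt in(.25,.35,.45):
  for be in(0,.25,.5):
    for psi in(-.5,-.25,0,.25,.5):
     for y in(-70,-20):
      q=q0;o=[]
      for th in(1.78,.8,.3,0):
        e,q=ik(*lowc(th,tilt,be,psi,y=y,back=42 if th>1.7 else 0),[q]);o.append(float(round(e,1)))
      if max(o)<8:print(tilt,be,psi,y,o,q.round(2))
E
```

```text
0.25 0 0.5 -70 [0.0, 0.0, 0.0, 4.9] [ 0.39  0.69  0.14  2.12 -1.04  0.29  1.7 ]
0.25 0.25 0 -70 [0.0, 0.0, 0.0, 0.0] [ 0.66  0.72 -0.06  2.1  -1.04  0.32  1.35]
0.25 0.25 0 -20 [0.0, 0.0, 0.0, 7.1] [ 0.58  0.71 -0.08  2.12 -1.04  0.29  1.26]
0.25 0.25 0.25 -70 [0.0, 0.0, 0.0, 0.0] [ 0.57  0.74  0.06  2.04 -0.96  0.48  1.49]
0.25 0.25 0.25 -20 [0.0, 0.0, 0.0, 0.0] [ 0.51  0.72  0.02  2.08 -1.    0.41  1.45]
0.25 0.25 0.5 -70 [0.0, 0.0, 0.0, 0.0] [ 0.55  0.75  0.09  1.99 -0.82  0.58  1.58]
0.25 0.25 0.5 -20 [0.0, 0.0, 0.0, 0.0] [ 0.48  0.74  0.05  2.02 -0.86  0.52  1.53]
0.25 0.5 -0.25 -70 [0.0, 0.0, 0.0, 0.4] [ 1.06  0.82 -0.41  2.11 -1.04  0.29  1.31]
0.25 0.5 0 -70 [0.0, 0.0, 0.0, 0.0] [ 0.77  0.8  -0.03  2.01 -1.04  0.63  1.47]
0.25 0.5 0 -20 [0.0, 0.0, 0.0, 0.0] [ 0.8   0.8  -0.2   2.06 -1.04  0.49  1.41]
0.25 0.5 0.25 -70 [0.0, 0.0, 0.0, 0.0] [ 0.65  0.83  0.11  1.91 -0.92  0.81  1.54]
0.25 0.5 0.25 -20 [0.0, 0.0, 0.0, 0.0] [ 0.59  0.81  0.08  1.96 -0.98  0.75  1.53]
0.25 0.5 0.5 -70 [0.0, 0.0, 0.0, 0.0] [ 0.61  0.86  0.12  1.82 -0.76  0.91  1.58]
0.25 0.5 0.5 -20 [0.0, 0.0, 0.0,
[... 665 characters left out ...]
 0.68  0.85  0.07  1.87 -0.84  0.88  1.72]
0.35 0.5 0.5 -20 [0.0, 0.0, 0.0, 0.0] [ 0.61  0.83  0.04  1.92 -0.9   0.81  1.71]
0.45 0.25 0.5 -70 [0.0, 0.0, 0.0, 0.0] [ 0.85  0.76 -0.2   2.09 -1.04  0.43  1.95]
0.45 0.25 0.5 -20 [0.0, 0.0, 0.0, 0.7] [ 0.86  0.77 -0.36  2.14 -1.04  0.29  1.88]
0.45 0.5 0 -70 [0.0, 0.0, 0.0, 5.9] [ 1.19  0.88 -0.54  2.12 -1.04  0.29  1.68]
0.45 0.5 0.25 -70 [0.0, 0.0, 0.0, 0.0] [ 0.91  0.83 -0.16  2.02 -1.04  0.64  1.82]
0.45 0.5 0.25 -20 [0.0, 0.0, 0.0, 0.0] [ 0.95  0.84 -0.35  2.08 -1.04  0.47  1.78]
0.45 0.5 0.5 -70 [0.0, 0.0, 0.0, 0.0] [ 0.75  0.85  0.03  1.91 -0.92  0.86  1.88]
0.45 0.5 0.5 -20 [0.0, 0.0, 0.0, 0.0] [ 0.69  0.83 -0.01  1.97 -0.99  0.79  1.88]
```

```bash
cat > plan.py <<'E'
from ik import *
from scipy.optimize import fsolve
TI,BE,PS,Y0=.45,.4,.4,-60
M=lowc(0,TI,BE,PS)[1];n=M[:,1];t=M[:,2]
def E(th,y=Y0): return C+(60-145*np.cos(th))*ex+(86+145*np.sin(th))*ez+y*ey
def B(th,y=Y0): return E(th,y)+10*(np.sin(th)*ex+np.cos(th)*ez)
def push(th,gap=0,d=25): return B(th)-n*(42.5-gap)-t*(60-d)   # upper pad 'gap' behind lid
def low(th,d,y=Y0,gap=0): return E(th,y)+n*(42.5-gap)-t*(60-d)
E
python3 - <<'E'
from plan import *
p,Rm,s=cur();q=s['qpos']
pre=push(1.78,gap=30)
for nm,P in(('hover',pre+[0,0,70]),('pre',pre),('p1.78',push(1.78)),('p1.4',push(1.4)),('l.8',low(.8,20)),('l.4',low(.4,15)),('l0',low(0,12))):
    e,q=ik(P,M,[q]);print(nm,P.round(),round(e,2),q.round(2))
print('tips low/up @pre',(pre+60*t-42.5*n).round(),(pre+60*t+42.5*n).round(),E(1.78).round())
print(rows(p,Rm,[(pre+[0,0,70],M)]),n.round(2),t.round(2),M[:,0].round(2))
print('push end catch',fsolve(lambda v:low(v[0],v[1],v[2])-push(1.4),[.9,20,-60]))
E
```

```text
hover [ 592. -291.  319.] 0.0 [ 0.55  0.66  0.18  1.59 -0.82  1.08  1.36]
pre [ 592. -291.  249.] 0.0 [ 0.57  0.74  0.15  1.63 -0.88  0.98  1.47]
p1.78 [ 565. -293.  236.] 0.0 [ 0.6   0.74  0.14  1.7  -0.89  0.95  1.53]
p1.4 [ 514. -276.  241.] 0.0 [ 0.64  0.67  0.14  1.84 -0.91  0.92  1.62]
l.8 [ 506. -245.  242.] 0.0 [ 0.62  0.64  0.12  1.91 -0.94  0.87  1.64]
l.4 [ 474. -236.  198.] 0.0 [ 0.67  0.68  0.08  2.   -1.02  0.79  1.79]
l0 [ 462. -234.  144.] 0.0 [ 0.73  0.78  0.02  2.04 -1.1   0.69  1.94]
tips low/up @pre [ 576. -269.  181.] [ 653. -263.  218.] [ 607. -273.  228.]
[[-8.5, 10.33, 7.57, 0.12, 0.57, -0.34]] [0.9  0.07 0.43] [ 0.37  0.42 -0.83] [-0.24  0.91  0.35]
push end catch [  0.92380798  34.74007488 -94.81842783]
```

```bash
sed -i 's/,-60$/,-30/; s/d=25)/d=20)/' plan.py
python3 - <<'E'
from plan import *
p,Rm,s=cur()
pre=push(1.78,gap=28);h=pre+[0,0,65]
print(rows(p,Rm,[(h,M)]),h.round(),pre.round(),rows(h,M,[(pre,M),(push(1.78),M),(push(1.4),M)]))
c=fsolve(lambda v:low(v[0],v[1],v[2])-push(1.4),[.9,20,-60]);print(c)
E
```

```text
[[-5.82, 10.01, 7.6, 0.12, 0.57, -0.34]] [ 598. -265.  318.] [ 598. -265.  253.] [[-2.28, -2.83, 5.39, 0.0, 0.0, 0.0], [-2.28, -5.63, 5.39, 0.0, 0.0, 0.0], [0.7, -9.95, 3.8, 0.0, 0.0, 0.0]]
[  0.92380798  29.74007488 -64.81842783]
```

Emit:
send_rows(
  rows=[
    [[-1, 1.7, 1.2, 0.02, 0.1, -0.06], [-2, 3.4, 2.5, 0.04, 0.19, -0.12], [-3, 5, 3.8, 0.06, 0.29, -0.17], [-3.9, 6.7, 5.1, 0.08, 0.38, -0.23], [-4.9, 8.4, 6.3, 0.1, 0.48, -0.28], [-5.8, 10, 7.6, 0.12, 0.57, -0.34], [-5.8, 10, 7.6, 0.12, 0.57, -0.34], [-5.8, 10, 7.6, 0.12, 0.57, -0.34]],
  ],
)

```text
clock: 3.6
eef_pos: [601.1, -267.0, 318.8]
tool_rot: [2.663, -0.354, 1.821]
force: [0.3, 0.6, -0.1]
width: 85.1
gripper_force: 0.0
```

Run:
```python
from plan import *
p,Rm,s=cur();np.savez('s3',q=s['qpos'],p=p,R=Rm);print(s['clock'],s['qpos'].round(2),p.round(),np.abs(Rm-M).max().round(3))
pre=push(1.78,gap=28)
print(rows(p,Rm,[(pre,M)]))
im=snap('top');sc=snap('scene');a=im['pixels'][110:240,180:350];b=sc['pixels'][120:260,190:330]
a=cv2.resize(a,None,fx=2.9,fy=2.9,interpolation=2);b=cv2.resize(b,(377,377),interpolation=2)
cv2.imwrite('pics/h1.png',np.hstack([cv2.resize(a,(423,377)),b][::1])[:,:,::-1])
```

```text
3.6 [ 0.6   0.63  0.02  1.62 -0.75  0.97  1.23] [ 601. -267.  319.] 0.006
[[-2.05, -3.11, 5.48, -0.0, 0.01, -0.0]]
```

View pics/h1.png

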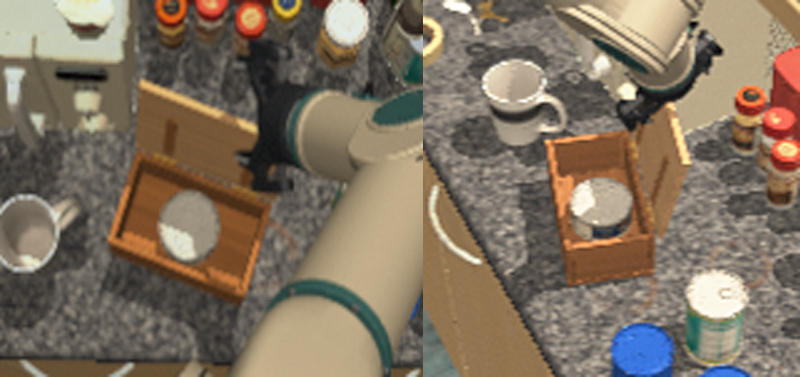

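The gripper straddles the right half of the lid from above: front finger at (270,175) and rear finger at (262,60) in the left panel, clear of the jars. Next I lower it around the lid and look again.

Emit:
send_rows(
  rows=[
    [[-0.5, -0.8, 1.4, 0, 0, 0], [-1, -1.6, 2.7, 0, 0, 0], [-1.5, -2.3, 4.1, 0, 0, 0], [-2, -3.1, 5.5, 0, 0, 0], [-2, -3.1, 5.5, 0, 0, 0]],
  ],
)

```text
clock: 4.2
eef_pos: [597.3, -262.9, 251.0]
tool_rot: [2.665, -0.356, 1.822]
force: [-1.3, 0.0, 0.4]
width: 85.5
gripper_force: 0.0
```

Run:
```python
from plan import *
p,Rm,s=cur();print(s['clock'],p.round(),s['force'].round(1),s['qpos'].round(2))
print([r[:3] for r in rows(p,Rm,[(push(th),M) for th in (1.85,1.78,1.7,1.6,1.5,1.4,1.35)])])
im=snap('top');sc=snap('scene')
Q=[p+60*t+s_*42.5*n for s_ in(-1,1)]+[E(1.78)]
A=[]
for I,nm in((im,0),(sc,1)):
    px=I['pixels'].copy();uv=proj(I,Q).round(1);print(uv.tolist())
    x0,y0=(np.mean(uv,0)-45).astype(int);c=cv2.resize(px[y0:y0+90,x0:x0+90],(396,396),interpolation=2)
    for u in uv: cv2.circle(c,tuple(((u+.5-[x0,y0])*4.4).astype(int)),3,(0,255,0),1)
    A.append(c)
cv2.imwrite('pics/h2.png',np.hstack(A)[:,:,::-1])
```

```text
4.2 [ 597. -263.  251.] [-1.3  0.   0.4] [ 0.62  0.71 -0.02  1.69 -0.8   0.85  1.34]
[[-0.77, -1.99, 0.29], [-0.17, -2.66, -0.18], [0.51, -3.48, -0.65], [1.32, -4.58, -1.14], [2.08, -5.76, -1.51], [2.8, -7.0, -1.76], [3.13, -7.64, -1.84]]
[[273.5, 168.2], [272.6, 141.5], [275.6, 153.4]]
[[271.4, 177.0], [290.1, 160.9], [281.2, 165.0]]
```

View pics/h2.png

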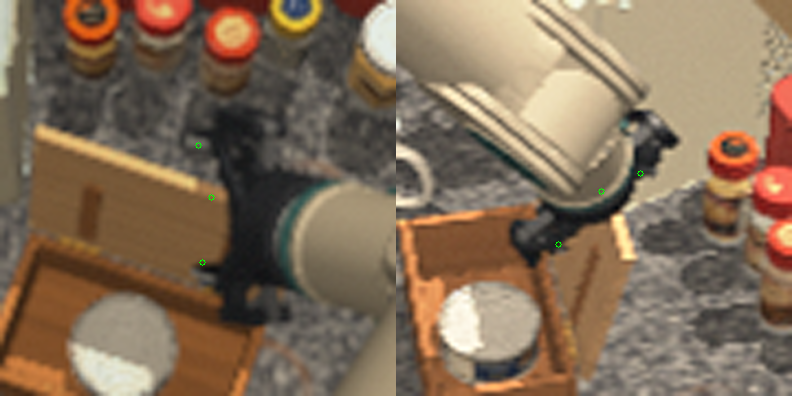

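The predicted fingertip marks match the picture: the lower tip is at (202,262) in front of the lid and the upper tip at (198,145) behind it. Now the push.

Emit:
send_rows(
  rows=[
    [[-0.1, -0.6, -0.05, 0, 0, 0], [-0.1, -1.2, -0.1, 0, 0, 0], [-0.1, -1.8, -0.1, 0, 0, 0], [-0.2, -2.3, -0.1, 0, 0, 0], [-0.2, -2.7, -0.2, 0, 0, 0], [0.2, -3.1, -0.4, 0, 0, 0], [0.5, -3.5, -0.65, 0, 0, 0], [0.8, -3.9, -0.85, 0, 0, 0], [1.1, -4.3, -1.0, 0, 0, 0], [1.3, -4.6, -1.15, 0, 0, 0]],
  ],
)

```text
clock: 5.3
eef_pos: [549.5, -259.8, 248.2]
tool_rot: [2.661, -0.353, 1.823]
force: [0.0, 0.8, -0.8]
width: 85.4
gripper_force: 0.1
```

Emit:
send_rows(
  rows=[
    [[0.25, -0.4, -0.15, 0, 0, 0], [0.5, -0.8, -0.25, 0, 0, 0], [0.75, -1.2, -0.35, 0, 0, 0], [1.0, -1.6, -0.45, 0, 0, 0], [1.25, -2.0, -0.55, 0, 0, 0], [1.5, -2.4, -0.6, 0, 0, 0], [1.7, -2.8, -0.65, 0, 0, 0], [1.8, -3.05, -0.7, 0, 0, 0]],
  ],
)

```text
clock: 6.1
eef_pos: [515.3, -248.4, 246.8]
tool_rot: [2.661, -0.353, 1.823]
force: [-0.6, 0.0, -0.3]
width: 85.5
gripper_force: 0.0
```

Run:
```python
from plan import *
p,Rm,s=cur();print(s['clock'],p.round(),s['force'].round(1),s['qpos'].round(2))
im=snap('top');sc=snap('scene')
A=[]
for I,(x0,y0) in((im,(215,120)),(sc,(220,120))):
    A.append(cv2.resize(I['pixels'][y0:y0+95,x0:x0+95],(396,396),interpolation=2))
cv2.imwrite('pics/h3.png',np.hstack(A)[:,:,::-1])
```

```text
6.1 [ 515. -248.  247.] [-0.6  0.  -0.3] [ 0.71  0.63 -0.06  1.9  -0.85  0.77  1.5 ]
```

View pics/h3.png

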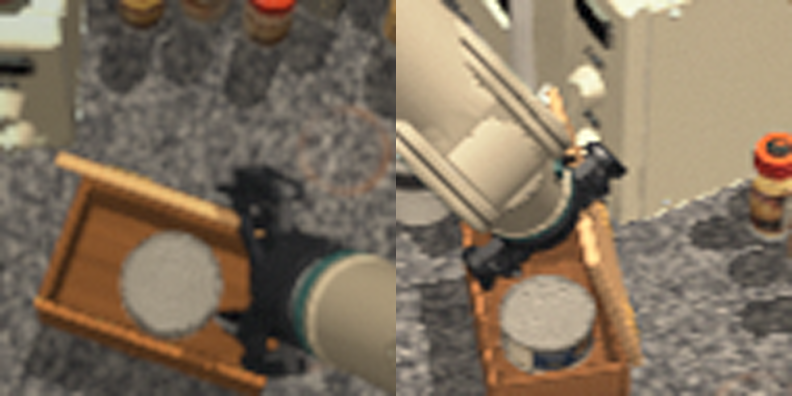

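The lid is now a little forward of upright: its free edge runs from (60,160) to (240,215) in the left panel, between the fingers. I hold still and let it settle onto the front finger.

Emit:
send_rows(
  rows=[
    [[0, 0, 0, 0, 0, 0], [0, 0, 0, 0, 0, 0], [0, 0, 0, 0, 0, 0], [0, 0, 0, 0, 0, 0], [0, 0, 0, 0, 0, 0], [0, 0, 0, 0, 0, 0], [0, 0, 0, 0, 0, 0], [0, 0, 0, 0, 0, 0], [0, 0, 0, 0, 0, 0], [0, 0, 0, 0, 0, 0]],
  ],
)

```text
clock: 7.2
eef_pos: [515.8, -248.6, 246.9]
tool_rot: [2.661, -0.353, 1.823]
force: [0.2, 0.2, -0.7]
width: 85.4
gripper_force: 0.4
```

Run:
```python
from plan import *
p,Rm,s=cur();print(s['clock'],p.round(1),s['force'].round(1))
c=fsolve(lambda v:low(v[0],v[1],v[2])-p,[.9,20,-60]);print('catch',c)
im=snap('top');sc=snap('scene')
A=[]
for I,(x0,y0) in((im,(215,120)),(sc,(220,120))):
    A.append(cv2.resize(I['pixels'][y0:y0+95,x0:x0+95],(396,396),interpolation=2))
cv2.imwrite('pics/h4.png',np.hstack(A)[:,:,::-1])
print('lid left end pred',proj(im,[E(th,103) for th in (c[0],c[0]+.1,c[0]-.1)]).round(1).tolist())
ths=np.linspace(c[0],0,25);ds=np.linspace(c[1],12,25)
print([r[:3] for r in rows(p,Rm,[(low(a,b,c[2]),Rm) for a,b in zip(ths,ds)])])
print(ths.round(2))
```

```text
7.2 [ 515.8 -248.6  246.9] [ 0.2  0.2 -0.7]
catch [  0.88742652  23.82632923 -62.68665602]
lid left end pred [[221.7, 177.4], [222.9, 173.3], [220.8, 181.2]]
[[-0.0, -0.0, 0.0], [0.09, -0.49, 0.15], [0.17, -0.98, 0.31], [0.23, -1.46, 0.49], [0.29, -1.93, 0.69], [0.33, -2.4, 0.89], [0.36, -2.86, 1.12], [0.38, -3.31, 1.35], [0.38, -3.76, 1.6], [0.38, -4.2, 1.86], [0.36, -4.62, 2.14], [0.33, -5.04, 2.42], [0.28, -5.45, 2.72], [0.23, -5.84, 3.03], [0.16, -6.23, 3.35], [0.08, -6.6, 3.68], [-0.01, -6.96, 4.01], [-0.12, -7.3, 4.36], [-0.23, -7.64, 4.72], [-0.36, -7.95, 5.08], [-0.49, -8.26, 5.45], [-0.64, -8.54, 5.83], [-0.8, -8.82, 6.22], [-0.97, -9.07, 6.61], [-1.15, -9.31, 7.0]]
[0.89 0.85 0.81 0.78 0.74 0.7  0.67 0.63 0.59 0.55 0.52 0.48 0.44 0.41
 0.37 0.33 0.3  0.26 0.22 0.18 0.15 0.11 0.07 0.04 0.  ]
```

View pics/h4.png

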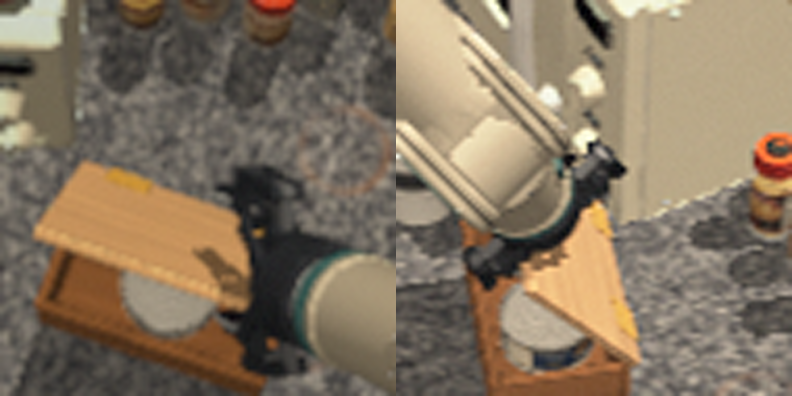

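The lid has dropped onto the front finger: the left end of its edge is at (37,240), which is about 0.9 rad as predicted. Now I let it down in stages.

Emit:
send_rows(
  rows=[
    [[0, 0, 0, 0, 0, 0], [0, 0, 0, 0, 0, 0], [0.1, -0.5, 0.15, 0, 0, 0], [0.15, -1.0, 0.3, 0, 0, 0], [0.2, -1.45, 0.5, 0, 0, 0], [0.3, -1.95, 0.7, 0, 0, 0], [0.35, -2.4, 0.9, 0, 0, 0], [0.35, -2.85, 1.1, 0, 0, 0], [0.4, -3.3, 1.35, 0, 0, 0], [0.4, -3.75, 1.6, 0, 0, 0]],
  ],
)

```text
clock: 8.3
eef_pos: [486.8, -240.8, 218.4]
tool_rot: [2.661, -0.353, 1.823]
force: [-0.5, 0.7, -0.2]
width: 85.3
gripper_force: 0.4
```

Emit:
send_rows(
  rows=[
    [[0, -0.45, 0.25, 0, 0, 0], [0, -0.85, 0.55, 0, 0, 0], [-0.05, -1.3, 0.8, 0, 0, 0], [-0.1, -1.7, 1.1, 0, 0, 0], [-0.15, -2.1, 1.45, 0, 0, 0], [-0.2, -2.45, 1.75, 0, 0, 0], [-0.3, -2.85, 2.1, 0, 0, 0], [-0.4, -3.2, 2.4, 0, 0, 0]],
  ],
)

```text
clock: 9.1
eef_pos: [468.0, -236.6, 183.0]
tool_rot: [2.661, -0.353, 1.823]
force: [-0.9, 1.4, -1.2]
width: 85.4
gripper_force: 0.6
```

Run:
```python
from plan import *
p,Rm,s=cur();print(s['clock'],p.round(1),s['force'].round(1),s['gripper_force'],s['qpos'].round(2),np.abs(Rm-M).max())
c=fsolve(lambda v:low(v[0],v[1],v[2])-p,[.3,20,-60]);print('now',c)
im=snap('top');sc=snap('scene')
A=[]
for I,(x0,y0) in((im,(215,120)),(sc,(220,120))):
    A.append(cv2.resize(I['pixels'][y0:y0+95,x0:x0+95],(396,396),interpolation=2))
cv2.imwrite('pics/h5.png',np.hstack(A)[:,:,::-1])
print('lid left end pred',((proj(im,[E(th,103) for th in (c[0],0)])+.5-[215,120])*4.17).round().tolist())
ths=np.linspace(c[0],-.05,14);ds=np.linspace(c[1],12,14)
print([r[:3] for r in rows(p,Rm,[(low(a,b,c[2]),Rm) for a,b in zip(ths,ds)])])
print(ths.round(2))
```

```text
9.1 [ 468.  -236.6  183. ] [-0.9  1.4 -1.2] 0.6261866656132042 [ 0.81  0.7  -0.14  2.05 -0.97  0.62  1.73] 0.005973991759171793
now [  0.29105401  15.49467241 -62.3239739 ]
lid left end pred [[16.0, 317.0], [18.0, 332.0]]
[[-0.0, 0.0, 0.0], [-0.07, -0.25, 0.25], [-0.15, -0.48, 0.51], [-0.24, -0.72, 0.78], [-0.33, -0.94, 1.04], [-0.42, -1.16, 1.31], [-0.53, -1.37, 1.59], [-0.63, -1.57, 1.87], [-0.75, -1.76, 2.15], [-0.86, -1.95, 2.43], [-0.99, -2.13, 2.71], [-1.12, -2.3, 3.0], [-1.25, -2.46, 3.29], [-1.39, -2.61, 3.59]]
[ 0.29  0.26  0.24  0.21  0.19  0.16  0.13  0.11  0.08  0.05  0.03  0.
 -0.02 -0.05]
```

View pics/h5.png

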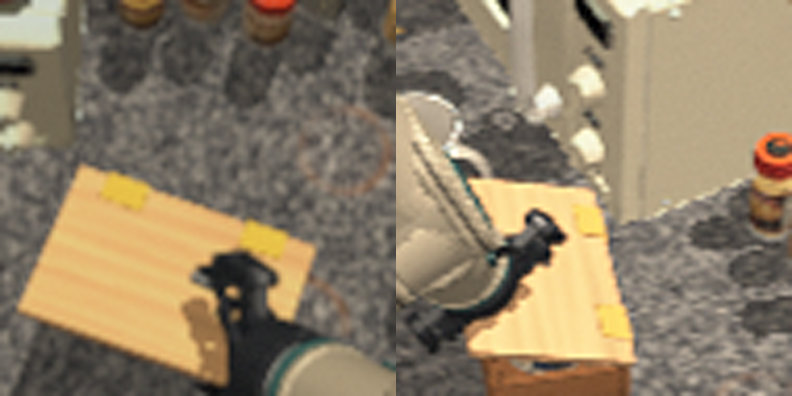

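The lid is at about 0.3 rad, its left front corner at (20,310), resting on the front finger, with the rear finger clear above it. Continuing slowly.

Emit:
send_rows(
  rows=[
    [[-0.05, -0.25, 0.25, 0, 0, 0], [-0.15, -0.5, 0.5, 0, 0, 0], [-0.25, -0.7, 0.8, 0, 0, 0], [-0.35, -0.95, 1.05, 0, 0, 0], [-0.4, -1.15, 1.3, 0, 0, 0], [-0.5, -1.35, 1.6, 0, 0, 0], [-0.65, -1.55, 1.85, 0, 0, 0], [-0.75, -1.75, 2.15, 0, 0, 0]],
  ],
)

```text
clock: 10.0
eef_pos: [461.9, -235.2, 155.0]
tool_rot: [2.661, -0.354, 1.824]
force: [-2.7, 3.6, -0.6]
width: 85.4
gripper_force: 2.2
```

Run:
```python
from plan import *
p,Rm,s=cur();print(s['clock'],p.round(1),s['force'].round(1),s['gripper_force'],s['qpos'].round(2))
c=fsolve(lambda v:low(v[0],v[1],v[2])-p,[.1,20,-60]);print('now',c)
print('upper tip z',(p+60*t+42.5*n).round(),'corner',(p+60*t+42.5*n-11*np.sign(M[2,0])*M[:,0]).round())
im=snap('top','h6.png')
for z in (96,106): print(onz(im,(0,0),z)*0 if 0 else '',end='')
# detect lid left-front corner: wood mask
px=im['pixels'].astype(int);m=((px[:,:,0]>150)&(px[:,:,0]-px[:,:,2]>50)).astype(np.uint8);m[:, :200]=0;m[:120]=0;m[230:]=0;m[:,300:]=0
k=cv2.connectedComponentsWithStats(m)[2];print(k[1:][k[1:,4]>100].tolist())
ys,xs=np.nonzero(m);i=np.argmin(xs-0.3*ys);print('left-front corner px',xs[i],ys[i])
Tn=lambda th,y:E(th,y)+10*(np.sin(th)*ex+np.cos(th)*ez)
print([proj(im,Tn(a,103)).round(1).tolist() for a in(.3,.2,.1,0)])
```

```text
10.0 [ 461.9 -235.2  155. ] [-2.7  3.6 -0.6] 2.177900990936905 [ 0.84  0.75 -0.19  2.07 -1.01  0.55  1.8 ]
now [  0.07842348  12.74288824 -61.51749686]
upper tip z [ 522. -207.  124.] corner [ 525. -217.  120.]
[[219, 160, 72, 55, 2103]]
left-front corner px 219 197
[[[218.4, 193.9]], [[218.3, 195.9]], [[218.3, 197.5]], [[218.5, 198.7]]]
```

Emit:
send_rows(
  rows=[
    [[-0.05, -0.08, 0.1, 0, 0, 0], [-0.1, -0.16, 0.2, 0, 0, 0], [-0.15, -0.24, 0.3, 0, 0, 0], [-0.2, -0.32, 0.4, 0, 0, 0], [-0.25, -0.4, 0.5, 0, 0, 0], [-0.3, -0.48, 0.6, 0, 0, 0], [-0.3, -0.56, 0.7, 0, 0, 0], [-0.3, -0.64, 0.8, 0, 0, 0], [-0.3, -0.72, 0.85, 0, 0, 0], [-0.3, -0.8, 0.85, 0, 0, 0]],
  ],
)

```text
clock: 11.05
eef_pos: [459.4, -236.7, 143.8]
tool_rot: [2.661, -0.35, 1.822]
force: [-1.0, -0.1, -1.5]
width: 85.5
gripper_force: 0.7
```

```bash
cat > chk.py <<'E'
from plan import *
p,Rm,s=cur();print(s['clock'],p.round(1),s['force'].round(1),s['gripper_force'],s['qpos'].round(2))
c=fsolve(lambda v:low(v[0],v[1],v[2])-p,[.1,20,-60]);print('now',c)
print('corner',(p+60*t+42.5*n-11*np.sign(M[2,0])*M[:,0]).round())
im=snap('top');sc=snap('scene')
A=[]
for I,(x0,y0) in((im,(215,120)),(sc,(220,120))):
    A.append(cv2.resize(I['pixels'][y0:y0+95,x0:x0+95],(396,396),interpolation=2))
cv2.imwrite('pics/now.png',np.hstack(A)[:,:,::-1])
E
python3 chk.py
```

```text
11.05 [ 459.4 -236.7  143.8] [-1.  -0.1 -1.5] 0.7062742608832195 [ 0.86  0.77 -0.21  2.07 -1.02  0.52  1.83]
now [-4.01431581e-02  5.57800149e+00 -6.00990139e+01]
corner [ 522. -219.  109.]
```

Emit:
send_rows(
  rows=[
    [[0, -0.06, 0.1, 0, 0, 0], [0, -0.12, 0.2, 0, 0, 0], [0, -0.18, 0.3, 0, 0, 0], [0, -0.24, 0.35, 0, 0, 0], [0, -0.3, 0.4, 0, 0, 0], [0, -0.36, 0.4, 0, 0, 0], [0, -0.42, 0.4, 0, 0, 0], [0, -0.48, 0.4, 0, 0, 0]],
  ],
)

```text
clock: 11.95
eef_pos: [456.1, -234.4, 138.4]
tool_rot: [2.661, -0.352, 1.823]
force: [0.4, 0.8, 0.7]
width: 85.5
gripper_force: 0.0
```

```bash
python3 chk.py
```

```text
11.95 [ 456.1 -234.4  138.4] [0.4 0.8 0.7] 0.0 [ 0.88  0.78 -0.23  2.08 -1.03  0.5   1.85]
now [ -0.25635937 -25.79924536 -42.80834365]
corner [ 519. -216.  103.]chk.py:3: RuntimeWarning: The iteration is not making good progress, as measured by the 
 improvement from the last five Jacobian evaluations.
  c=fsolve(lambda v:low(v[0],v[1],v[2])-p,[.1,20,-60]);print('now',c)
```

View pics/now.png

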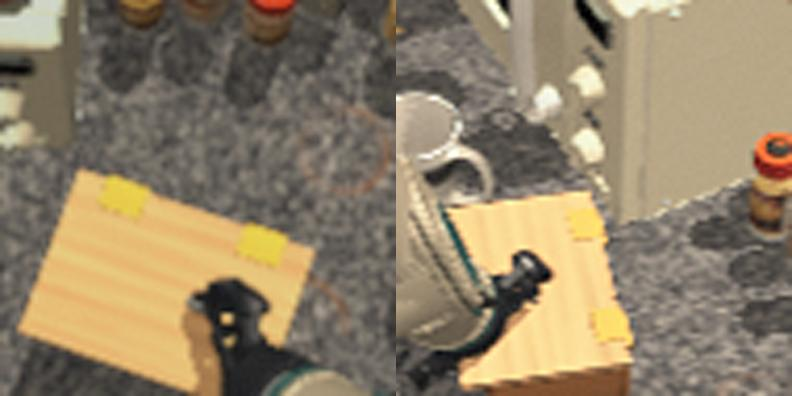

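The lid lies level on the box, its front edge from (20,330) to (190,395), and the finger reads no load. I back off horizontally and then withdraw along the fingers.

Emit:
send_rows(
  rows=[
    [[0.25, -0.45, -0.1, 0, 0, 0], [0.5, -0.85, -0.2, 0, 0, 0], [0.5, -0.85, -2, 0, 0, 0], [0.5, -0.85, -4.5, 0, 0, 0], [0.5, -0.85, -7.5, 0, 0, 0], [0.5, -0.85, -10.5, 0, 0, 0], [0.5, -0.85, -13.5, 0, 0, 0], [0.5, -0.85, -15, 0, 0, 0], [0.5, -0.85, -15, 0, 0, 0], [0.5, -0.85, -15, 0, 0, 0]],
  ],
)

```text
clock: 13.05
eef_pos: [391.4, -291.6, 261.0]
tool_rot: [2.661, -0.353, 1.823]
force: [-0.1, 0.7, 0.5]
width: 85.9
gripper_force: 0.0
```

```bash
python3 chk.py 2>/dev/null
```

```text
13.05 [ 391.4 -291.6  261. ] [-0.1  0.7  0.5] 0.0 [ 0.94  0.55 -0.07  2.02 -0.77  0.84  1.66]
now [  -0.25598619 -176.76018824  -39.96931626]
corner [ 454. -274.  226.]
```

View pics/now.png

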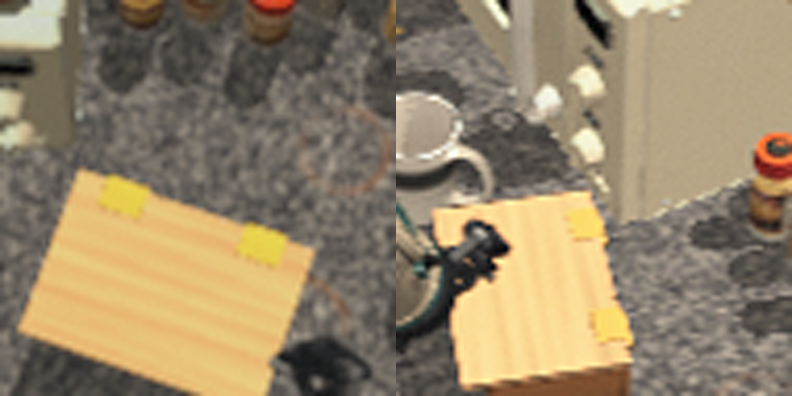

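The lid is level on the rim and the gripper is well clear of it, at (320,365) in the left panel and 260 mm up. Handing in.

```bash
python3 -c "
from cell import ctrl
print(ctrl.finish_job())"
```

```text
the job is handed in; nothing more can be done
None
```

The job is handed in, with no score returned: the lid was tipped past upright, caught on the front finger at about 0.9 rad and let down slowly until the last pictures showed it shut, and I saw no sign that the box or the things around it had moved.

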